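Tip out the returns cup and show the short pipe nipple to the inspection camera

TASK

Pick up the cup of oiled parts, pour all of it (four nuts and one short pipe nipple) into the sorting tray without spilling, and stand the empty cup back upright on the counter beside the tray. Then pick the nipple out of the tray and hold it in the air at the inspection camera's viewing spot, lying level with its bore pointing straight at the lens, and finish while holding it there still, touching nothing but the gripper. Leave the nuts in the tray and everything else on the counter where it is.

Things in the scene. Friction and masses are not known exactly. Their poses are not given: they have to be found in the camera images.
- cup_mid (a point): Centre (half-way up) of the grey plastic cup holding the parts: round, open-topped, 90 mm tall, outer diameter 60 mm at the foot and 70 mm at the rim, wall 3 mm, floor 4 mm, about 90 g empty and 250 g full. z axis points from foot to rim; standing on the counter this point is 45 mm up. It starts left or right of the tray; the camera stand is on the other side. The oiled parts do not slide out until the cup is tipped well past level (about 115 degrees from upright).
- tray: Steel sorting tray, fixed to the counter: 260 mm (its x) by 300 mm (its y), walls 22 mm high, walls and floor 4 mm thick. Origin at the centre of its underside, on the counter; z up.
- nipple_mid (a point): Centre of the short pipe nipple: plain round steel tube, threaded at both ends, 60 mm long, 26.6 mm outside and 20.6 mm inside diameter, about 90 g, lightly oiled (friction about 0.35). Its z axis runs along the bore. It starts standing in the cup; in the tray it normally comes to lie on its side.
- nut0_mid (a point): Centre of one of four equal steel hex nuts, 19 mm across the flats (22 mm across corners), 10 mm thick, 17 g, lightly oiled; z axis along its hole. Starts in the cup.
- nut1_mid (a point): Centre of one of four equal steel hex nuts, 19 mm across the flats (22 mm across corners), 10 mm thick, 17 g, lightly oiled; z axis along its hole. Starts in the cup.
- nut2_mid (a point): Centre of one of four equal steel hex nuts, 19 mm across the flats (22 mm across corners), 10 mm thick, 17 g, lightly oiled; z axis along its hole. Starts in the cup.
- nut3_mid (a point): Centre of one of four equal steel hex nuts, 19 mm across the flats (22 mm across corners), 10 mm thick, 17 g, lightly oiled; z axis along its hole. Starts in the cup.
- camera: Fixed inspection camera stand. Origin on the counter straight below the viewing spot; its x axis runs level from there towards the camera. Dark base plate 6 mm thick, from x -45 to +215 mm and 90 mm wide, with a white cross at the origin; black camera (50 mm square) with its lens front at x 134 mm, 200 mm above the counter, looking back along -x; post behind it at x 195 mm, 247 mm tall.
- view_spot (a point): The viewing spot: on the lens axis, 134 mm in front of the lens, 200 mm above the counter and straight above the white cross. Its x axis points level at the lens. The nipple's centre belongs here with its bore along x.
- tub: Empty shallow grey tub near the cup (84 mm across, 50 mm tall), loose; leave alone. Origin at the centre of its underside.
- long_nipple_mid (a point): Centre of a longer pipe nipple (130 mm, same diameter) lying on the counter beyond the tray, loose; leave alone.
- wrench: Wrench lying on the left of the counter, loose; leave alone.
- carton: Closed cardboard carton, 75 x 110 x 60 mm, on the right of the counter, loose; leave alone. Origin at the centre of its underside.
- tee: Dark pipe tee, 70 mm long, beyond the tray, loose; leave alone.
- jar: Closed jar, 64 mm across and 85 mm tall, beyond the tray, loose; leave alone. Origin at the centre of its underside.
Not all that is in view belongs to the job. Leave any red look-alike of the part that bears cup_mid alone.

How it is judged:
On the way, in this order (a step that is already met when the one before it is completed fails the run):
1. the cup is held in the gripper, lifted clear of the counter (contact force between the fingers and cup above 0.3 N and height (world z) of cup_mid above 0.075 m), for 0.1 s.
2. the nipple and all four nuts lie in the tray, poured from the raised cup (x of nipple_mid in the frame of tray between -0.13 and 0.13 m and y of nipple_mid in the frame of tray between -0.15 and 0.15 m and z of each of nipple_mid, nut0_mid, nut1_mid, nut2_mid, nut3_mid in the frame of tray below 0.045 m and x of nut0_mid in the frame of tray between -0.13 and 0.13 m and y of nut0_mid in the frame of tray between -0.15 and 0.15 m and x of nut1_mid in the frame of tray between -0.13 and 0.13 m and y of nut1_mid in the frame of tray between -0.15 and 0.15 m and x of nut2_mid in the frame of tray between -0.13 and 0.13 m and y of nut2_mid in the frame of tray between -0.15 and 0.15 m and x of nut3_mid in the frame of tray between -0.13 and 0.13 m and y of nut3_mid in the frame of tray between -0.15 and 0.15 m and height (world z) of cup_mid above 0.055 m and contact force between the fingers and cup above 0.3 N), for 0.1 s.
3. the empty cup stands upright on the counter beside the tray, let go (angle between cup_mid's own z axis and vertical below 0.1 rad and height (world z) of cup_mid below 0.051 m and (x of cup_mid in the frame of tray below -0.15 m or x of cup_mid in the frame of tray above 0.15 m or y of cup_mid in the frame of tray below -0.17 m or y of cup_mid in the frame of tray above 0.17 m) and contact force between the fingers and cup below 0.05 N), for 0.2 s.
At the end, for the whole second after the job is handed in: the nipple is held still by the fingers alone, its centre within 20 mm of the viewing spot and its bore within 12 degrees of the lens axis, touching nothing else; all four nuts lie in the tray; the cup stands upright on the counter outside the tray (all of step 3 and distance between nipple_mid and view_spot below 0.02 m and angle between the z axis of nipple_mid and the x axis of view_spot, either way round below 0.21 rad and contact force between the fingers and nipple above 0.5 N and linear speed of nipple below 0.02 m/s and contact force between nipple and tray below 0.05 N and contact force between nipple and cup below 0.05 N and contact force between nipple and camera below 0.05 N and contact force between nipple and tub below 0.05 N and contact force between nipple and nut0 below 0.05 N and contact force between nipple and nut1 below 0.05 N and contact force between nipple and nut2 below 0.05 N and contact force between nipple and nut3 below 0.05 N and x of nut0_mid in the frame of tray between -0.13 and 0.13 m and y of nut0_mid in the frame of tray between -0.15 and 0.15 m and z of each of nut0_mid, nut1_mid, nut2_mid, nut3_mid in the frame of tray below 0.045 m and x of nut1_mid in the frame of tray between -0.13 and 0.13 m and y of nut1_mid in the frame of tray between -0.15 and 0.15 m and x of nut2_mid in the frame of tray between -0.13 and 0.13 m and y of nut2_mid in the frame of tray between -0.15 and 0.15 m and x of nut3_mid in the frame of tray between -0.13 and 0.13 m and y of nut3_mid in the frame of tray between -0.15 and 0.15 m); the arm keeps its last pose, push and grip.
It fails at once if a nut or the nipple is spilled onto the counter, outside tray and cup ((not ((x of nipple_mid in the frame of tray between -0.13 and 0.13 m and y of nipple_mid in the frame of tray between -0.15 and 0.15 m and z of nipple_mid in the frame of tray below 0.045 m)) and height (world z) of nipple_mid below 0.03 m and horizontal distance between nipple_mid and cup_mid above 0.06 m) or (not ((x of nut0_mid in the frame of tray between -0.13 and 0.13 m and y of nut0_mid in the frame of tray between -0.15 and 0.15 m and z of nut0_mid in the frame of tray below 0.045 m)) and height (world z) of nut0_mid below 0.03 m and horizontal distance between nut0_mid and cup_mid above 0.06 m) or (not ((x of nut1_mid in the frame of tray between -0.13 and 0.13 m and y of nut1_mid in the frame of tray between -0.15 and 0.15 m and z of nut1_mid in the frame of tray below 0.045 m)) and height (world z) of nut1_mid below 0.03 m and horizontal distance between nut1_mid and cup_mid above 0.06 m) or (not ((x of nut2_mid in the frame of tray between -0.13 and 0.13 m and y of nut2_mid in the frame of tray between -0.15 and 0.15 m and z of nut2_mid in the frame of tray below 0.045 m)) and height (world z) of nut2_mid below 0.03 m and horizontal distance between nut2_mid and cup_mid above 0.06 m) or (not ((x of nut3_mid in the frame of tray between -0.13 and 0.13 m and y of nut3_mid in the frame of tray between -0.15 and 0.15 m and z of nut3_mid in the frame of tray below 0.045 m)) and height (world z) of nut3_mid below 0.03 m and horizontal distance between nut3_mid and cup_mid above 0.06 m)).
It fails at once if a bystander is moved by more than 30 mm (distance of any of tub, long_nipple_mid, wrench, carton, tee, jar from where it was at the start of the episode above 0.03 m).
It fails at once if the camera stand is struck with more than 20 N (contact force between anything else and camera above 20 N).
It also fails if it takes over 67 s, if anything falls off the work surface, if the arm or the gripper's body presses on something with over 40 N, if the wrist force passes 120 N, or if a joint passes its speed limit or range.

ROBOT

A 6-joint arm with a two-finger parallel gripper is mounted at the origin on the work surface. World frame = base frame: x ahead of the robot, y to its left, z up, the work surface at z = 0. Lengths are in m, angles in rad, forces in N, time in s.
With the tool pointing down it reaches from about 0.35 to 0.775 m from the base axis. Payload 5.5 kg.
Tool frame: the origin (TCP) lies at the very end of the fingers, on their centre line; the grasp point (between the pads) lies 19 mm behind it; z points along the fingers, y is the line along which they close (so a half turn about z gives the same grasp; the last joint's range is limited). The gripper opens to 85 mm and grips with 20 to 120 N. Pads are 22 mm wide; open, the fingers measure 114 mm over their backs; the gripper's body (76 mm by 85 mm) begins 54 mm behind the grasp point. The pads swing forward as they close: fully open they stand 13 mm farther back than shut.
Start: joints at [1.009, 0.313, 0.046, 1.304, 0, 1.431], TCP at [0.235, 0.525, 0.231] pointing down, gripper open.
Joint ranges: [-2.76, 2.76], [-0.86, 1.69], [-1.03, 1.26], [-2.2, 2.34], [-1.47, 1.5], [-3.14, 3.14]. Speed limits (rad/s): [2.57, 2.57, 3.14, 3.14, 3.14, 3.14].

INTERFACE

Orientations are given as a unit quaternion [w, x, y, z].
In Python, from workcell import get_state, read_camera, calibration, hand_in gives the robot as it stands.
- The arm moves only by the tool drive_tool, never from a script. Its argument "deltas" is a list that holds one entry, the list of rows, each a list of 7 numbers: the closure in counts, from 0 (fully open) to 255 (shut), then the shift along the tool's x, y, z in m, then the turn, a rotation vector about the tool's x, y, z in degrees. A call has 1 to 12 rows; each row is the pose to reach, as a shift and turn from the pose commanded when the call began, along the tool's axes at that moment; what a row does not reach only later rows make up. A row lasts 1/8 s, in which the tool goes at most 62.5 mm and 10.7 degrees, less where a joint would pass 70% of its speed; a pose out of reach is approached as far as the arm can. A call with a gripper value outside its range is refused whole. The fingers move at their own pace and stop on an object; "newtons" is the grip in N (left out, the last holds). Time passes only in rows, so rows that repeat a pose let the fingers close. It gives the time, the measured TCP pose, the force, the opening and the grip force at its end, in the units of the state.
- get_state(): the state, without advancing time (a new reading comes with each control period).
- read_camera(name): name is "side" or "top" or "wrist"; returns (picture, depth): 384x512x3 uint8, red, green, blue; 384x512 float32, m along the optical axis (not along the pixel's ray), 0 where there is no reading.
- calibration(name): a dict with "mtx" (3x3 intrinsics, pixels), "k1" (the pictures are not rectified: a ray, as slopes to the right and down, at radius r is drawn at 1 + k1 r^2 times it, then the intrinsics apply), "world_from_camera" (4x4, takes a point from camera to world coordinates). Camera axes: x right, y up, looking along -z (the intrinsics and any distortion apply to the point x, -y, -z); pixel columns grow to the right and rows downward; lengths in m; the calibration is good to about 2 mm. A picture is of the moment at which its call begins: read the wrist's pose just before it. calibration takes no time and is no camera call; for the wrist camera it gives the pose at the moment of the call.
- hand_in(): hands the job in; it is judged then, once.
The state is a dict: "clock": time; "joint_pos": joint angles; "qvel": joint speeds; "tau": joint torques, N m; "tcp_pos": TCP position; "orientation": TCP orientation; "wrist_force": force on the tool from outside, world axes, zero at the start; "ft_torque": the same for the moment, N m; "finger_gap": finger opening in m; "grip_force": force on a finger pad.
Only numpy, scipy, OpenCV 4.12 (cv2) and the standard library are available. Lean on these libraries where they do the work, as an engineer would, in place of code of your own. Each camera call takes 0.05 s, during which the arm holds its last target. There are 200 camera calls.

## Working session

There is one attempt and no reset: what is moved stays moved. The work goes in short steps, Python scripts to look and compute and a tool call to move; the robot and the scene stay as the last step left them, time stands still between calls to the robot, and variables do not carry over. Pictures are saved under pics/ and viewed, at most 10 in all, crops included, and the job is handed in when it is done.

Besides the shell and the picture viewer there is one more tool, called after ">>>" in YAML: its name, and indented under it one key for each argument. drive_tool: Moves the arm, as the interface text tells. Its arguments: {"type":"object","properties":{"deltas":{"type":"array","items":{"type":"array","items":{"type":"array","items":{"type":"number"}}}},"newtons":{"type":"number"}},"required":["deltas"]}

```bash
mkdir -p pics; ls; cat > h.py <<'E'
import numpy as np, cv2
from workcell import get_state, read_camera, calibration, hand_in
from scipy.spatial.transform import Rotation as R
def rays(c,uv):
    uv=np.atleast_2d(uv).astype(float); K=np.array(c["mtx"]); d=(uv-K[:2,2])/[K[0,0],K[1,1]]
    u=d.copy()
    for _ in range(20): u=d/(1+c["k1"]*(u**2).sum(1,keepdims=True))
    T=np.array(c["world_from_camera"]); v=np.c_[u[:,0],-u[:,1],-np.ones(len(u))]
    return T[:3,3], v@T[:3,:3].T
def plane(c,uv,z):
    o,v=rays(c,uv); return o+v*((z-o[2])/v[:,2:3])
def cloud(c,d):
    vv,uu=np.mgrid[:384,:512]; o,v=rays(c,np.c_[uu.ravel(),vv.ravel()])
    return (o+v*d.ravel()[:,None]).reshape(384,512,3)
def tool():
    s=get_state(); w,x,y,z=s["orientation"]; return np.array(s["tcp_pos"]),R.from_quat([x,y,z,w])
def delta(p,Rt):
    p0,R0=tool(); return np.round(R0.inv().apply(np.array(p)-p0),4), np.round((R0.inv()*Rt).as_rotvec(degrees=True),2)
E
python3 - <<'E'
from h import *
ims=[]
for n in("top","side"):
    p,d=read_camera(n); c=calibration(n); np.savez(f"{n}0.npz",p=p,d=d); print(n,np.round(c["world_from_camera"],3).tolist(),c["k1"],c["mtx"][0][0])
    cv2.imwrite(f"pics/{n}0.png",cv2.resize(p[...,::-1],(768,576)))
s=get_state();print(s)
E
```

```text
pics
top [[-0.008, 0.987, -0.159, 0.366], [-1.0, -0.007, 0.007, -0.004], [0.005, 0.159, 0.987, 1.599], [0.0, 0.0, 0.0, 1.0]] -0.04626517628220582 407.2054067836899
side [[0.93, 0.221, -0.294, 0.132], [-0.367, 0.605, -0.707, -1.124], [0.021, 0.765, 0.644, 1.137], [0.0, 0.0, 0.0, 1.0]] -0.019271529321272574 407.1735562570988
{'clock': 0.1, 'joint_pos': array([1.00941989e+00, 3.13977182e-01, 4.50600452e-02, 1.30361373e+00,
       3.07654599e-05, 1.43120267e+00]), 'qvel': array([ 3.27292503e-04, -4.09563335e-03,  2.33704763e-03, -1.81617166e-04,
        1.33745395e-03, -7.09295985e-05]), 'tau': array([ 2.74660189e-03, -4.81724346e+01,  2.99245155e+01,  1.27028799e-02,
       -6.74884404e-05, -1.62009098e-05]), 'tcp_pos': array([0.23513902, 0.52420189, 0.23045523]), 'orientation': array([-3.12227752e-04,  2.09331557e-01,  9.77844337e-01, -8.09263971e-04]), 'wrist_force': array([ 0.88778599, -0.52397236,  0.08646326]), 'ft_torque': array([-0.02471242, -0.01876485, -0.0609658 ]), 'grip_force': 0.0, 'finger_gap': 0.0858381278953143}
```

View pics/top0.png

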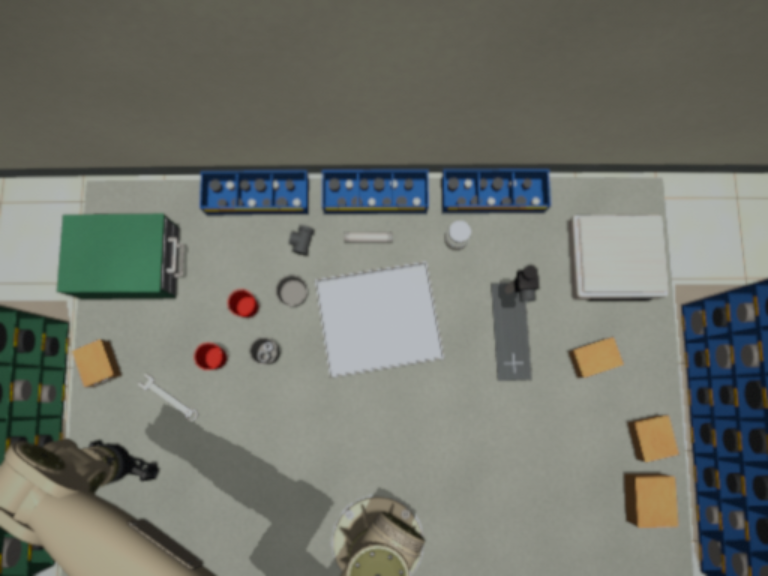

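View pics/side0.png

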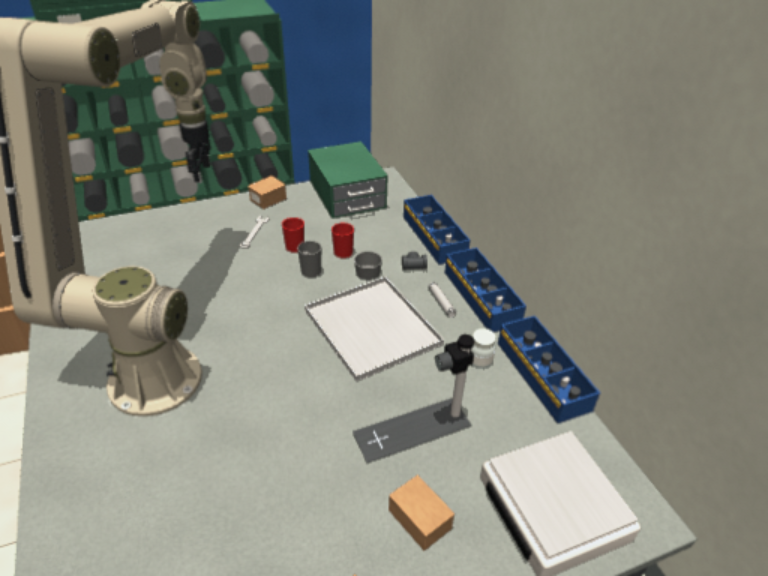

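In the top view (768 wide), the candidates are the grey cup with parts at (265,351), red look-alikes at (242,303) and (209,356), and the empty, shallow grey tub at (293,292). I choose the grey cup at (265,351). The tray is at (380,320) and the white cross at (514,363). Next I'll measure them and take a close crop.

```bash
python3 - <<'E'
from h import *
z=np.load("top0.npz"); p,d=z["p"],z["d"]; c=calibration("top"); P=cloud(c,d)
hsv=cv2.cvtColor(p,cv2.COLOR_RGB2HSV)
def near(u,v,r,lo,hi):
    vv,uu=np.mgrid[:384,:512]; return (np.hypot(uu-u/1.5,vv-v/1.5)<r)&(P[...,2]>lo)&(P[...,2]<hi)
for n,u,v,lo,hi in(("cup",265,351,.078,.1),("tub",293,292,.042,.06),("red1",242,303,.078,.1),("red2",209,356,.078,.1),("jar",458,233,.07,.1)):
    m=near(u,v,17,lo,hi); q=P[m]
    if len(q)<5: print(n,len(q));continue
    (cx,cy),r=cv2.minEnclosingCircle(q[:,:2].astype(np.float32)); print(n,len(q),np.round([cx,cy,r,q[:,2].mean()],4))
# tray: edge mask of bright
m=((p.min(2)>150)&(np.abs(P[...,2]-.01)<.03)).astype(np.uint8)
k,l,st,ce=cv2.connectedComponentsWithStats(m); i=l[213,253]; print("tray px",st[i])
cn=max(cv2.findContours((l==i).astype(np.uint8),0,2)[0],key=cv2.contourArea)[:,0]
for zz in(.022,.004):
    w=plane(c,cn,zz)[:,:2].astype(np.float32); print("tray",zz,cv2.minAreaRect(w),cv2.boxPoints(cv2.minAreaRect(w)).round(3).tolist())
# cam base
m=((p.max(2)<95)&(hsv[...,1]<60)&(np.abs(P[...,2]-.006)<.02)).astype(np.uint8)
k,l,st,ce=cv2.connectedComponentsWithStats(m); i=l[220,341]; print("base",st[i])
cn=max(cv2.findContours((l==i).astype(np.uint8),0,2)[0],key=cv2.contourArea)[:,0]
w=plane(c,cn,.006)[:,:2].astype(np.float32); print(cv2.minAreaRect(w),cv2.boxPoints(cv2.minAreaRect(w)).round(3).tolist())
s=p[232:252,332:354].min(2).astype(float); 
mm=np.argwhere(s>130); print("cross",len(mm),plane(c,mm[:,::-1].mean(0)+[332,232],.006).round(4))
# camera body top
q=near(520,285,25,.17,.3); print("cam pts",len(P[q]), P[q].min(0).round(3),P[q].max(0).round(3))
cs=cv2.resize(p[175:265,120:220,::-1],None,fx=6,fy=6,interpolation=cv2.INTER_CUBIC); cv2.imwrite("pics/crop.png",cs)
print(P[227:242,170:184,2].round(3)[::2,::2])
E
```

```text
cup 68 [0.4784 0.2802 0.035  0.0877]
tub 68 [0.6372 0.2177 0.0422 0.0492]
red1 74 [0.6008 0.3381 0.0359 0.0871]
red2 81 [0.4658 0.4146 0.0357 0.0874]
jar 173 [ 0.781  -0.2168  0.0287  0.085 ]
tray px [ 210  174   86   78 4849]
tray 0.022 ((0.5637136697769165, -0.009534761309623718), (0.26155441999435425, 0.30143624544143677), 9.120118141174316) [[0.41100001335144043, 0.11900000274181366], [0.4580000042915344, -0.17900000512599945], [0.7170000076293945, -0.1379999965429306], [0.6690000295639038, 0.1599999964237213]]
tray 0.004 ((0.5659661889076233, -0.009601086378097534), (0.2645392119884491, 0.3048762083053589), 9.120119094848633) [[0.41100001335144043, 0.11999999731779099], [0.46000000834465027, -0.1809999942779541], [0.7210000157356262, -0.13899999856948853], [0.671999990940094, 0.16200000047683716]]
base [328 188  25  64 904]
((0.5345975160598755, -0.35524091124534607), (0.25162026286125183, 0.08157462626695633), 2.2481443881988525) [[0.40700000524520874, -0.3190000057220459], [0.4099999964237213, -0.4009999930858612], [0.6620000004768372, -0.39100000262260437], [0.6589999794960022, -0.3100000023841858]]
cross 6 [[ 0.4546 -0.3589  0.006 ]]
cam pts 343 [ 0.579 -0.378  0.182] [ 0.657 -0.327  0.253]
[[ 0.08   0.056  0.043  0.021  0.01   0.038  0.002]
 [ 0.055  0.029  0.006  0.039  0.028  0.044  0.005]
 [ 0.04   0.018 -0.003  0.045  0.004  0.042  0.007]
 [ 0.033 -0.002  0.007  0.006  0.042  0.025  0.003]
 [ 0.029  0.064  0.044  0.019  0.058  0.001  0.004]
 [ 0.035  0.069  0.023 -0.     0.06   0.024  0.088]
 [ 0.057  0.063  0.037  0.064  0.055  0.012  0.076]
 [ 0.089  0.071  0.037  0.01   0.082  0.071  0.021]]
```

View pics/crop.png

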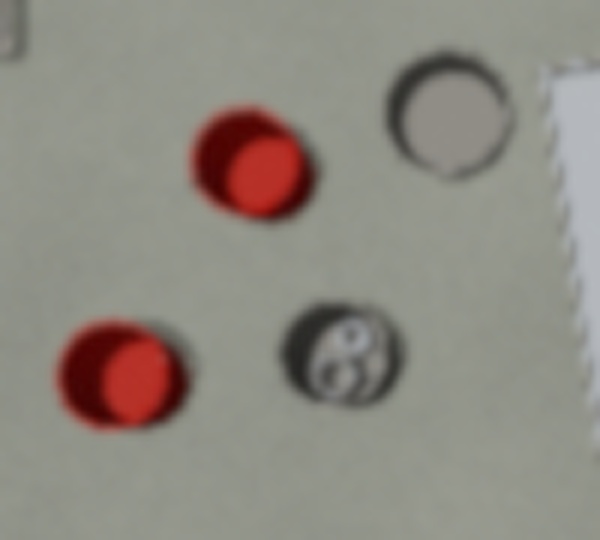

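The close crop confirms it: the grey cup at crop (343,355) holds the parts. The two red cups and the tub are empty. Next is a tilted side approach to the cup.

```bash
cat >> h.py <<'E'
def rot(az,e,roll=0):
    "tool z at azimuth az, e deg below level, tool y level (az+90), then roll about tool z"
    a,b=np.radians([az,e]); z=np.array([np.cos(b)*np.cos(a),np.cos(b)*np.sin(a),-np.sin(b)]); y=np.array([-np.sin(a),np.cos(a),0])
    return R.from_matrix(np.c_[np.cross(y,z),y,z])*R.from_euler("z",roll,degrees=True)
E
python3 - <<'E'
from h import *
for e in(25,): 
    T=rot(30.4,e); z=T.as_matrix()[:,2]; print(delta(np.array([.4785,.28,.15])-z*.1,T))
E
```

```text
(array([-0.2695, -0.197 ,  0.0385]), array([-30.92, -59.86, -48.37]))
```

>>> drive_tool:
  deltas:
    - [[0, -0.2695, -0.197, 0.0385, -30.92, -59.86, -48.37], [0, -0.2695, -0.197, 0.0385, -30.92, -59.86, -48.37], [0, -0.2695, -0.197, 0.0385, -30.92, -59.86, -48.37], [0, -0.2695, -0.197, 0.0385, -30.92, -59.86, -48.37], [0, -0.2695, -0.197, 0.0385, -30.92, -59.86, -48.37], [0, -0.2695, -0.197, 0.0385, -30.92, -59.86, -48.37], [0, -0.2695, -0.197, 0.0385, -30.92, -59.86, -48.37], [0, -0.2695, -0.197, 0.0385, -30.92, -59.86, -48.37], [0, -0.2695, -0.197, 0.0385, -30.92, -59.86, -48.37], [0, -0.2695, -0.197, 0.0385, -30.92, -59.86, -48.37], [0, -0.2695, -0.197, 0.0385, -30.92, -59.86, -48.37]]
  newtons: 40

```text
clock: 1.48
tcp_pos: [0.4468, 0.2389, 0.3164]
orientation: [0.485, -0.229, 0.833, 0.138]
wrist_force: [0.4, 0.5, 0.1]
finger_gap: 0.0856
grip_force: 0.0
```

```bash
python3 - <<'E'
from h import *
p,T=tool(); print(p,T.as_matrix().round(3),get_state()["joint_pos"].round(3))
T=rot(30.4,25); z=T.as_matrix()[:,2]; print(np.array([.4785,.28,.15])-z*.1,T.as_matrix().round(3))
E
```

```text
[0.44678306 0.23890511 0.31635129] [[-0.424 -0.516  0.744]
 [-0.248  0.857  0.453]
 [-0.871  0.008 -0.491]] [ 0.101 -0.565 -1.027  0.097  0.385 -0.221]
[0.40032971 0.23413777 0.19226183] [[-0.365 -0.506  0.782]
 [-0.214  0.863  0.459]
 [-0.906 -0.    -0.423]]
```

The elbow fold limit stops a radial approach, so I'll come in from the tray side with the wrist yawed. The same move gives me data for a kinematic fit.

```bash
cat > log.py <<'E'
from h import *; import json
s=get_state(); open("kin.txt","a").write(json.dumps([list(map(float,s["joint_pos"])),list(map(float,s["tcp_pos"]))])+"\n")
E
echo '[[1.00941989,0.313977182,0.0450600452,1.30361373,0.00003,1.43120267],[0.23513902,0.52420189,0.23045523]]'>kin.txt
python3 log.py; python3 - <<'E'
from h import *
T=rot(62,20); z=T.as_matrix()[:,2]; print(delta(np.array([.4785,.28,.2])-z*.1,T))
E
```

```text
(array([ 0.0872, -0.0301,  0.0122]), array([-27.96,  -9.07, -13.35]))
```

>>> drive_tool:
  deltas:
    - [[0, 0.087, -0.03, 0.012, -28, -9, -13.4], [0, 0.087, -0.03, 0.012, -28, -9, -13.4], [0, 0.087, -0.03, 0.012, -28, -9, -13.4], [0, 0.087, -0.03, 0.012, -28, -9, -13.4]]

```text
clock: 1.98
tcp_pos: [0.4319, 0.1994, 0.2312]
orientation: [0.479, -0.413, 0.722, 0.283]
wrist_force: [-0.0, 1.1, -1.1]
finger_gap: 0.0853
grip_force: 0.0
```

```bash
python3 log.py; python3 - <<'E'
from h import *
p,T=tool(); print(p,T.as_matrix().round(3),get_state()["joint_pos"].round(3))
T=rot(62,20); z=T.as_matrix()[:,2]; print(np.array([.4785,.28,.2])-z*.1,T.as_matrix().round(3))
E
```

```text
[0.43188579 0.19935173 0.23122105] [[-0.201 -0.866  0.458]
 [-0.325  0.5    0.803]
 [-0.924  0.013 -0.382]] [-0.413 -0.125 -0.958  0.489  1.166 -1.287]
[0.4343841  0.19703007 0.23420201] [[-0.161 -0.883  0.441]
 [-0.302  0.469  0.83 ]
 [-0.94   0.    -0.342]]
```

```bash
cat > kin.py <<'E'
from h import *; import json
from scipy.optimize import least_squares
D=[json.loads(l) for l in open("kin.txt")]
def fk(q,p):
    r0,h,a2,a3,b,L4,d,Lt=p; q1,q2,q3,q4,q5,q6=q; f=q2-q3; t=f+q4
    r=r0+a2*np.sin(q2)+a3*np.cos(f)+b*np.sin(f)+(L4+Lt*np.cos(q5))*np.cos(t)
    z=h+a2*np.cos(q2)-a3*np.sin(f)+b*np.cos(f)-(L4+Lt*np.cos(q5))*np.sin(t)
    l=d+Lt*np.sin(q5); c,s=np.cos(q1),np.sin(q1)
    return np.array([c*r-s*l,s*r+c*l,z])
p0=np.array([0,.2,.45,.45,0,.05,.08,.3])
res=least_squares(lambda p:np.r_[np.ravel([fk(q,p)-x for q,x in D])*1000,(p-p0)*2],p0); P=res.x
def fko(q):
    q1,q2,q3,q4,q5,q6=q; t=q2-q3+q4
    return R.from_euler("ZYZ",[q1,t,q5])*R.from_matrix([[0,0,1],[0,1,0],[-1,0,0]])*R.from_euler("z",q6)
lo=np.array([-2.76,-.86,-1.03,-2.2,-1.47,-3.14]);hi=np.array([2.76,1.69,1.26,2.34,1.5,3.14])
def ik(x,T,seed):
    e=lambda q:np.r_[(fk(q,P)-x)*10,(fko(q).inv()*T).as_rotvec()]
    best=min((least_squares(e,np.clip(s,lo+.02,hi-.02),bounds=(lo,hi)) for s in [seed]+[seed+np.random.default_rng(i).normal(0,.5,6) for i in range(6)]),key=lambda r:r.cost)
    return best.x,best.cost
E
python3 - <<'E'
from kin import *
print(P.round(3),res.cost)
p,T=tool(); q=get_state()["joint_pos"]; print((fko(q).inv()*T).as_rotvec())
C=np.array([.4785,.28,.05])
for az in(30,45,60,70,80):
  for e in(0,10,20,30):
    T=rot(az,e);z=T.as_matrix()[:,2]
    for b in(-.09,.014):
        qq,c=ik(C+z*b+[0,0,0],T,q); print(az,e,b,qq.round(2),round(c,5))
E
```

```text
[0.    0.233 0.518 0.41  0.056 0.14  0.08  0.3  ] 0.03737980277500615
[0. 0. 0.]
30 0 -0.09 [-0.51  0.79 -1.03  0.29  1.5  -2.1 ] 0.1891
30 0 0.014 [-0.19  0.62 -1.03 -0.6   1.29 -0.94] 0.28422
30 10 -0.09 [-0.5   0.73 -1.03  0.33  1.5  -2.02] 0.19391
30 10 0.014 [-0.05  0.33 -1.03 -0.36  0.87 -0.66] 0.2271
30 20 -0.09 [-0.11 -0.01 -1.03  0.18  0.72 -0.74] 0.20591
30 20 0.014 [ 0.22  0.16 -1.03 -0.29  0.31 -0.26] 0.13871
30 30 -0.09 [ 0.18 -0.15 -1.03  0.13  0.28 -0.31] 0.10223
30 30 0.014 [ 0.28  0.16 -1.03 -0.29  0.2  -0.2 ] 0.06611
45 0 -0.09 [-0.5   0.75 -1.03  0.18  1.5  -1.96] 0.0552
45 0 0.014 [-0.2   0.69 -1.03 -0.7   1.38 -0.97] 0.13356
45 10 -0.09 [-0.5   0.7  -1.03  0.22  1.5  -1.91] 0.05972
45 10 0.014 [-0.16  0.55 -1.03 -0.51  1.2  -0.93] 0.10498
45 20 -0.09 [-0.4   0.35 -1.03  0.21  1.21 -1.45] 0.07056
45 20 0.014 [-0.07  0.37 -1.03 -0.36  0.94 -0.79] 0.07233
45 30 -0.09 [-0.21  0.04 -1.03  0.18  0.85 -0.98] 0.04531
45 30 0.014 [ 0.04  0.25 -1.03 -0.29  0.68 -0.63] 0.03652
60 0 -0.09 [-0.49  0.73 -1.03  0.03  1.5  -1.78] 0.00392
60 0 0.014 [-0.2   0.76 -1.03 -0.81  1.45
[... 537 characters left out ...]
 [-0.18  0.67 -1.03 -0.63  1.35 -1.04] 0.00213
70 20 -0.09 [-0.41  0.43 -0.89  0.41  1.22 -1.73] 0.0
70 20 0.014 [-0.14  0.52 -1.03 -0.45  1.17 -1.06] 0.00021
70 30 -0.09 [-0.32  0.25 -0.89  0.38  1.05 -1.52] 0.0
70 30 0.014 [-0.08  0.39 -0.99 -0.23  0.99 -1.07] 0.0
80 0 -0.09 [-0.44  1.13 -0.36  1.65  1.31 -3.14] 0.0
80 0 0.014 [-0.19  1.14 -0.31  1.69  1.5  -3.14] 0.00143
80 10 -0.09 [-0.42  0.83 -0.51  1.19  1.27 -2.54] 0.0
80 10 0.014 [-0.18  0.67 -0.78  0.16  1.4  -1.61] 0.0
80 20 -0.09 [-0.38  0.58 -0.62  0.89  1.17 -2.13] 0.0
80 20 0.014 [-0.15  0.55 -0.8   0.16  1.22 -1.5 ] 0.0
80 30 -0.09 [-0.32  0.4  -0.66  0.75  1.03 -1.85] 0.0
80 30 0.014 [-0.1   0.45 -0.79  0.21  1.04 -1.43] 0.0
```

```bash
python3 - <<'E'
from kin import *
q=get_state()["joint_pos"]
C=np.array([.4785,.28,.052]); Tg=rot(80,20); c=Tg.inv().apply([0,0,1])
qg,_=ik(C+Tg.apply([0,0,.014]),Tg,q)
for roll in(0,60,150,-60,-150):
 for az in(0,20,40):
  for e in(0,15):
    T=rot(az,e,roll);a=T.apply(c)
    x=np.array([.56,.03 if roll>=0 else -.03,.13])+T.apply([0,0,.014])
    qq,k=ik(x,T,qg); print(roll,az,e,"tilt",np.degrees(np.arccos(a[2])).round(),"rim dir",a.round(2),qq.round(2),round(k,5))
print(delta(C-Tg.apply([0,0,.09]),Tg))
E
```

```text
0 0 0 tilt 20.0 rim dir [-0.34 -0.    0.94] [-0.36  0.01 -1.03 -0.24  0.53 -0.36] 0.28368
0 0 15 tilt 5.0 rim dir [-0.09 -0.    1.  ] [-0.14 -0.02 -1.03 -0.25  0.11 -0.1 ] 0.12708
0 20 0 tilt 20.0 rim dir [-0.32 -0.12  0.94] [-0.65  0.42 -1.03 -0.5   1.32 -0.9 ] 0.11166
0 20 15 tilt 5.0 rim dir [-0.08 -0.03  1.  ] [-0.56  0.2  -1.03 -0.29  0.99 -0.74] 0.05836
0 40 0 tilt 20.0 rim dir [-0.26 -0.22  0.94] [-0.66  0.55 -1.03 -0.67  1.47 -0.9 ] 0.01469
0 40 15 tilt 5.0 rim dir [-0.07 -0.06  1.  ] [-0.62  0.35 -1.03 -0.39  1.23 -0.95] 0.00192
60 0 0 tilt 62.0 rim dir [-0.34 -0.81  0.47] [-0.36  0.01 -1.03 -0.24  0.53  0.69] 0.28368
60 0 15 tilt 57.0 rim dir [-0.21 -0.81  0.54] [-0.14 -0.02 -1.03 -0.25  0.11  0.95] 0.12708
60 20 0 tilt 62.0 rim dir [-0.04 -0.88  0.47] [-0.65  0.42 -1.03 -0.5   1.32  0.15] 0.11166
60 20 15 tilt 57.0 rim dir [ 0.08 -0.84  0.54] [-0.56  0.2  -1.03 -0.29  0.99  0.3 ] 0.05836
60 40 0 tilt 62.0 rim dir [ 0.26 -0.84  0.47] [-0.66  0.55 -1.03 -0.67  1.47  0.14] 0.01469
60 40 15 tilt 57.0 rim dir [ 0.36 -0.76  0.54] [-0.62  0.35 -1.03 -0.39  1.23  0.1 ] 0.00192
150
[... 1056 characters left out ...]
-0.68  0.49  0.54] [-0.74  0.37 -0.97 -0.24  1.28 -2.13] 0.0
-150 0 0 tilt 144.0 rim dir [-0.34  0.47 -0.81] [-0.62  0.13 -1.03 -0.29  0.86 -3.14] 0.24148
-150 0 15 tilt 134.0 rim dir [-0.54  0.47 -0.7 ] [-0.46  0.01 -1.03 -0.22  0.52 -3.  ] 0.11696
-150 20 0 tilt 144.0 rim dir [-0.48  0.32 -0.81] [-0.76  0.65 -1.03 -1.01  1.5  -3.14] 0.10946
-150 20 15 tilt 134.0 rim dir [-0.67  0.26 -0.7 ] [-0.61  0.15 -1.03 -0.29  0.89 -3.14] 0.06403
-150 40 0 tilt 144.0 rim dir [-0.56  0.14 -0.81] [-0.74  0.66 -1.03 -1.02  1.5  -3.14] 0.0315
-150 40 15 tilt 134.0 rim dir [-0.72  0.01 -0.7 ] [-0.74  0.66 -1.03 -1.01  1.5  -3.14] 0.05307
(array([ 0.1316, -0.0309,  0.0692]), array([-18.37,  -2.29,  -7.91]))
```

>>> drive_tool:
  deltas:
    - [[0, 0.066, -0.0155, 0.035, -9.2, -1.1, -4], [0, 0.1316, -0.0309, 0.0692, -18.37, -2.29, -7.91], [0, 0.1316, -0.0309, 0.0692, -18.37, -2.29, -7.91], [0, 0.1316, -0.0309, 0.0692, -18.37, -2.29, -7.91], [0, 0.1316, -0.0309, 0.0692, -18.37, -2.29, -7.91]]

```text
clock: 2.6
tcp_pos: [0.4644, 0.197, 0.0816]
orientation: [0.437, -0.526, 0.629, 0.37]
wrist_force: [-0.4, -0.9, 0.0]
finger_gap: 0.0854
grip_force: 0.0
```

```bash
python3 log.py; python3 - <<'E'
from kin import *
print(P.round(3),res.cost,get_state()["joint_pos"].round(2))
c=calibration("wrist"); p,d=read_camera("wrist"); cv2.imwrite("pics/w1.png",p[...,::-1])
C=np.array([.4785,.28,.052]); Tg=rot(80,20)
print(tool()[0], delta(C+Tg.apply([0,0,.014]),Tg))
Q=cloud(c,d); m=(d>0)&(np.hypot(Q[...,0]-.4785,Q[...,1]-.28)<.05)&(Q[...,2]>.03)&(Q[...,2]<.1); q=Q[m]
print(len(q)); r=q[q[:,2]>.082]; print(cv2.minEnclosingCircle(r[:,:2].astype(np.float32)) if len(r)>4 else 0, q.min(0).round(3),q.max(0).round(3))
E
```

```text
[0.    0.233 0.518 0.41  0.056 0.14  0.08  0.3  ] 0.03738068410124529 [-0.38  0.58 -0.62  0.89  1.16 -2.12]
[0.4646325  0.19690169 0.08359688] (array([0.0007, 0.0008, 0.104 ]), array([-0.  , -0.11, -0.12]))
8206
((0.4744316339492798, 0.27603214979171753), 0.03452204912900925) [0.441 0.244 0.03 ] [0.509 0.285 0.09 ]
```

View pics/w1.png

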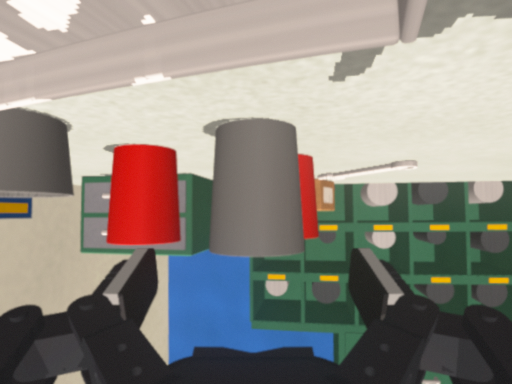

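The grey cup is centred between the open fingers at (255,185), seen upside down; the tub is at (35,155) and the red cups are clear. I'll advance and grip.

>>> drive_tool:
  deltas:
    - [[0, 0, 0.003, 0.04, 0, 0, 0], [0, 0, 0.003, 0.08, 0, 0, 0], [0, 0, 0.003, 0.107, 0, 0, 0], [0, 0, 0.003, 0.107, 0, 0, 0], [255, 0, 0.003, 0.107, 0, 0, 0], [255, 0, 0.003, 0.107, 0, 0, 0], [255, 0, 0.003, 0.107, 0, 0, 0], [255, 0, 0.003, 0.107, 0, 0, 0], [255, 0, 0.003, 0.107, 0, 0, 0], [255, 0, 0.003, 0.107, 0, 0, 0]]
  newtons: 45

```text
clock: 3.9
tcp_pos: [0.4806, 0.2949, 0.0499]
orientation: [0.441, -0.526, 0.628, 0.368]
wrist_force: [-4.3, -0.8, 8.9]
finger_gap: 0.0655
grip_force: 48.3
```

```bash
python3 - <<'E'
from kin import *
p,T=tool(); print(p,get_state()["joint_pos"].round(2),get_state()["wrist_force"])
# lift straight 0.10
print("lift",delta(p+[0,0,.15],T))
E
```

```text
[0.48055566 0.29486293 0.04989355] [-0.15  0.54 -0.81  0.14  1.22 -1.48] [-4.27647451 -0.78095273  8.904825  ]
lift (array([-0.141 , -0.0003, -0.0511]), array([0., 0., 0.]))
```

>>> drive_tool:
  deltas:
    - [[255, -0.015, 0, -0.005, 0, 0, 0], [255, -0.04, 0, -0.015, 0, 0, 0], [255, -0.07, 0, -0.025, 0, 0, 0], [255, -0.1, 0, -0.036, 0, 0, 0], [255, -0.13, 0, -0.047, 0, 0, 0], [255, -0.141, 0, -0.051, 0, 0, 0], [255, -0.141, 0, -0.051, 0, 0, 0]]

```text
clock: 4.78
tcp_pos: [0.4806, 0.2953, 0.1979]
orientation: [0.44, -0.527, 0.628, 0.366]
wrist_force: [-0.0, -0.2, -1.8]
finger_gap: 0.0654
grip_force: 50.0
```

```bash
python3 - <<'E'
from kin import *
p,T=tool(); q=get_state()["joint_pos"];print(p,q.round(2),get_state()["wrist_force"])
# cup axis in tool frame: vertical at grasp (T unchanged)
c=T.inv().apply([0,0,1]); g=np.array([0,0,-.014])
for az in(45,55,65):
  for e in(5,15):
    s=q
    for roll in(0,90,150):
      Tp=rot(az,e,roll); x=np.array([.57,.05,.15])-Tp.apply(g)
      s,k=ik(x,Tp,s); print(az,e,roll,np.degrees(np.arccos(Tp.apply(c)[2])).round(),Tp.apply(c).round(2),s.round(2),round(k,5))
Tp=rot(55,10,0); print(delta(np.array([.57,.05,.17])-Tp.apply(g),Tp))
E
```

```text
[0.48060681 0.29526616 0.19789788] [-0.14  0.24 -0.7   0.54  1.22 -1.48] [-0.04779045 -0.16608332 -1.8151415 ]
45 5 0 15.0 [-0.18 -0.19  0.97] [-0.6   0.46 -1.03 -0.65  1.4  -0.83] 0.00345
45 5 90 88.0 [ 0.42 -0.91  0.03] [-0.6   0.46 -1.03 -0.65  1.4   0.74] 0.00345
45 5 150 141.0 [ 0.04 -0.62 -0.78] [-0.6   0.46 -1.03 -0.65  1.4   1.79] 0.00345
45 15 0 5.0 [-0.06 -0.07  1.  ] [-0.57  0.33 -1.03 -0.45  1.23 -0.88] 0.0
45 15 90 85.0 [ 0.43 -0.9   0.09] [-0.57  0.33 -1.03 -0.45  1.23  0.69] 0.0
45 15 150 134.0 [-0.06 -0.71 -0.7 ] [-0.57  0.33 -1.03 -0.45  1.23  1.74] 0.0
55 5 0 15.0 [-0.15 -0.22  0.97] [-0.6   0.5  -0.76  0.24  1.48 -1.5 ] 0.0
55 5 90 88.0 [ 0.57 -0.82  0.03] [-0.6   0.5  -0.76  0.24  1.48  0.07] 0.0
55 5 150 141.0 [ 0.14 -0.61 -0.78] [-0.6   0.5  -0.76  0.24  1.48  1.12] 0.0
55 15 0 5.0 [-0.05 -0.08  1.  ] [-0.58  0.4  -0.73  0.34  1.31 -1.47] 0.0
55 15 90 85.0 [ 0.58 -0.81  0.09] [-0.58  0.4  -0.73  0.34  1.31  0.1 ] 0.0
55 15 150 134.0 [ 0.07 -0.71 -0.7 ] [-0.58  0.4  -0.73  0.34  1.31  1.15] 0.0
65 5 0 15.0 [-0.11 -0.24  0.97] [-0.6   0.82 -0.29  1.53  1.39 -2.65] 0.0
65 5 90 88.0 [ 0.71 -0.71  0.03] [-0.6   0.82 -0.29  1.53  1.39 -1.08] 0.0
65 5 150 141.0 [ 0.25 -0.57 -0.78] [-0.6   0.82 -0.29  1.53  1.39 -0.03] 0.0
65 15 0 5.0 [-0.03 -0.08  1.  ] [-0.58  0.59 -0.42  1.05  1.27 -2.08] 0.0
65 15 90 85.0 [ 0.71 -0.7   0.09] [-0.58  0.59 -0.42  1.05  1.27 -0.51] 0.0
65 15 150 134.0 [ 0.19 -0.69 -0.7 ] [-0.58  0.59 -0.42  1.05  1.27  0.54] 0.0
(array([ 0.1025, -0.1371, -0.1893]), array([23.92, -9.99,  6.68]))
```

```bash
python3 - <<'E'
from kin import *
g=np.array([0,0,-.014]); Tp=rot(55,12,0); print(delta(np.array([.555,.06,.13])-Tp.apply(g),Tp))
T=tool()[1]; c=T.inv().apply([0,0,1])
for r in range(0,180,15): a=rot(55,12,r).apply(c); print(r,np.degrees(np.arccos(a[2])).round(),a.round(2))
E
```

```text
(array([ 0.138 , -0.1203, -0.1687]), array([23.79, -8.02,  7.1 ]))
0 8.0 [-0.08 -0.12  0.99]
15 17.0 [ 0.12 -0.26  0.96]
30 30.0 [ 0.29 -0.41  0.86]
45 44.0 [ 0.43 -0.55  0.72]
60 58.0 [ 0.53 -0.66  0.53]
75 72.0 [ 0.58 -0.76  0.31]
90 86.0 [ 0.57 -0.82  0.07]
105 100.0 [ 0.52 -0.84 -0.17]
120 113.0 [ 0.41 -0.82 -0.39]
135 125.0 [ 0.27 -0.77 -0.58]
150 136.0 [ 0.09 -0.68 -0.73]
165 145.0 [-0.11 -0.57 -0.82]
```

>>> drive_tool:
  deltas:
    - [[255, 0.008, -0.012, -0.017, 2.4, -0.8, 0.7], [255, 0.028, -0.024, -0.034, 4.8, -1.6, 1.4], [255, 0.048, -0.042, -0.059, 8.3, -2.8, 2.5], [255, 0.069, -0.06, -0.084, 11.9, -4, 3.5], [255, 0.09, -0.078, -0.11, 15.5, -5.2, 4.6], [255, 0.11, -0.096, -0.135, 19, -6.4, 5.7], [255, 0.128, -0.112, -0.157, 22, -7.5, 6.6], [255, 0.138, -0.12, -0.1687, 23.8, -8, 7.1], [255, 0.138, -0.12, -0.1687, 23.8, -8, 7.1], [255, 0.138, -0.12, -0.1687, 23.8, -8, 7.1]]

```text
clock: 6.02
tcp_pos: [0.5616, 0.0727, 0.1259]
orientation: [0.557, -0.358, 0.69, 0.292]
wrist_force: [0.1, 0.6, -1.9]
finger_gap: 0.0654
grip_force: 50.3
```

>>> drive_tool:
  deltas:
    - [[255, 0, 0, 0, 0, 0, 10], [255, 0, 0, 0, 0, 0, 20], [255, 0, 0, 0, 0, 0, 30], [255, 0, 0, 0, 0, 0, 40], [255, 0, 0, 0, 0, 0, 50], [255, 0, 0, 0, 0, 0, 60], [255, 0, 0, 0, 0, 0, 70], [255, 0, 0, 0, 0, 0, 80], [255, 0, 0, 0, 0, 0, 90], [255, 0, 0, 0, 0, 0, 90]]

```text
clock: 7.28
tcp_pos: [0.562, 0.073, 0.1267]
orientation: [0.189, 0.232, 0.742, 0.6]
wrist_force: [-0.1, -0.4, -2.8]
finger_gap: 0.0655
grip_force: 51.1
```

```bash
python3 - <<'E'
from kin import *
p,T=tool(); s=get_state();print(p,T.as_matrix().round(2),s["joint_pos"].round(2),s["wrist_force"],s["finger_gap"])
i,d=read_camera("top"); a=i[150:280,150:320,::-1]
i,d=read_camera("side"); b=i[130:280,170:330,::-1]
cv2.imwrite("pics/pre.png",np.hstack([cv2.resize(a,(400,306)),cv2.resize(b,(400,306))]))
E
```

```text
[0.56204974 0.07299215 0.12674068] [[-0.82  0.12  0.56]
 [ 0.57  0.17  0.8 ]
 [-0.    0.98 -0.21]] [-0.59  0.45 -0.79  0.24  1.36  0.08] [-0.09432635 -0.44000047 -2.81197755] 0.06548762650905951
```

View pics/pre.png

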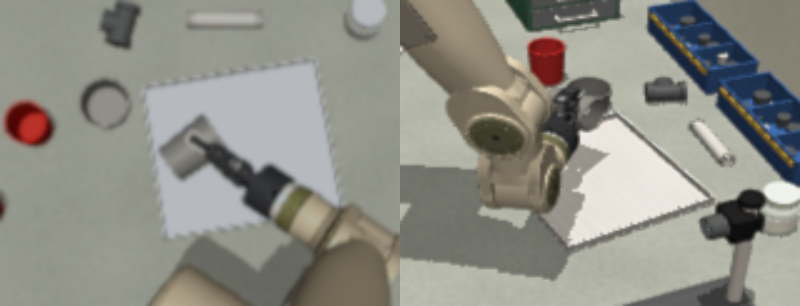

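The cup is level over the tray (left panel (192,150)), with its mouth pointing into the tray at upper right and the parts still inside. Now I'll tip it slowly past 115°.

>>> drive_tool:
  deltas:
    - [[255, 0, 0, 0, 0, 0, 8], [255, 0, 0, 0, 0, 0, 16], [255, 0, 0, 0, 0, 0, 23], [255, 0, 0, 0, 0, 0, 28], [255, 0, 0, 0, 0, 0, 32], [255, 0, 0, 0, 0, 0, 36], [255, 0, 0, 0, 0, 0, 40], [255, 0, 0, 0, 0, 0, 44], [255, 0, 0, 0, 0, 0, 48], [255, 0, 0, 0, 0, 0, 52], [255, 0, 0, 0, 0, 0, 56], [255, 0, 0, 0, 0, 0, 60]]

```text
clock: 8.88
tcp_pos: [0.5624, 0.0724, 0.1271]
orientation: [-0.137, 0.572, 0.525, 0.615]
wrist_force: [0.3, -0.5, -0.4]
finger_gap: 0.0655
grip_force: 51.3
```

>>> drive_tool:
  deltas:
    - [[255, 0, 0, 0, 0, 0, 6], [255, 0, 0, 0, 0, 0, 12], [255, 0, 0, 0, 0, 0, 18], [255, 0, 0, 0, 0, 0, 18], [255, 0, 0, 0, 0, 0, 18], [255, 0, 0, 0, 0, 0, 18], [255, 0, 0, 0, 0, 0, 18]]

```text
clock: 9.75
tcp_pos: [0.5623, 0.0722, 0.1266]
orientation: [-0.231, 0.648, 0.429, 0.585]
wrist_force: [0.7, 0.3, -0.7]
finger_gap: 0.0653
grip_force: 51.3
```

```bash
python3 - <<'E'
from kin import *
p,T=tool(); s=get_state();print(p,T.as_matrix().round(2),s["joint_pos"].round(2),s["wrist_force"],s["finger_gap"])
i,d=read_camera("top"); a=i[150:280,150:320,::-1]
i,d=read_camera("side"); b=i[130:280,170:330,::-1]
cv2.imwrite("pics/post.png",np.hstack([cv2.resize(a,(400,306)),cv2.resize(b,(400,306))]))
E
```

```text
[0.56229121 0.07217257 0.12660398] [[-0.05  0.83  0.56]
 [ 0.29 -0.52  0.8 ]
 [ 0.96  0.2  -0.21]] [-0.59  0.45 -0.79  0.24  1.36  1.45] [ 0.65183187  0.28817083 -0.65683333] 0.06534824753265094
```

View pics/post.png

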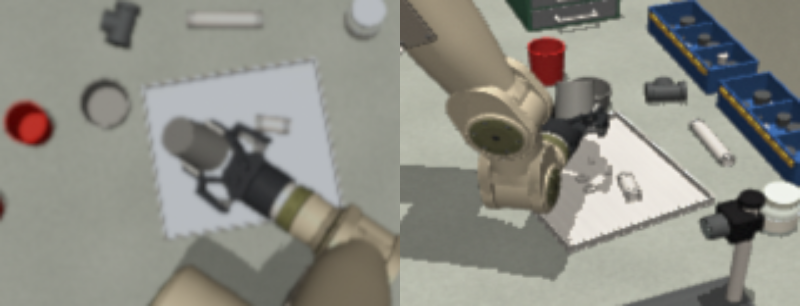

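The nipple lies in the tray at left panel (272,123), axis about along y. The nuts are hidden beneath the gripper, and the wrist load shows the cup is empty. Now I'll right the cup and take it back to its free spot.

```bash
python3 - <<'E'
from kin import *
p,T=tool(); Tp=rot(55,12,0)
print(delta([.562,.0725,.2],Tp))
Tg=R.from_quat([-.526,.628,.367,.4405]); print(Tg.as_matrix().round(3))
A=np.array([.4806,.2953,.15]); T0=Tp
print((T0.inv().apply(A-[.562,.0725,.2])).round(4),(T0.inv()*Tg).as_rotvec(degrees=True).round(2))
E
```

```text
(array([ 0.0703,  0.0144, -0.0151]), array([ 2.0000e-02, -1.1000e-01, -1.6804e+02]))
[[-0.058 -0.984  0.167]
 [-0.337  0.177  0.925]
 [-0.94  -0.002 -0.342]]
[0.0207 0.1945 0.1432] [-23.82   7.87  -6.98]
```

>>> drive_tool:
  deltas:
    - [[255, 0.035, 0.007, -0.007, 0, 0, -10], [255, 0.07, 0.0144, -0.015, 0, 0, -20], [255, 0.07, 0.0144, -0.015, 0, 0, -30], [255, 0.07, 0.0144, -0.015, 0, 0, -40], [255, 0.07, 0.0144, -0.015, 0, 0, -50], [255, 0.07, 0.0144, -0.015, 0, 0, -60], [255, 0.07, 0.0144, -0.015, 0, 0, -70], [255, 0.07, 0.0144, -0.015, 0, 0, -80], [255, 0.07, 0.0144, -0.015, 0, 0, -90], [255, 0.07, 0.0144, -0.015, 0, 0, -100], [255, 0.07, 0.0144, -0.015, 0, 0, -110], [255, 0.07, 0.0144, -0.015, 0, 0, -120]]

```text
clock: 11.35
tcp_pos: [0.562, 0.0726, 0.1996]
orientation: [0.393, -0.05, 0.776, 0.492]
wrist_force: [-0.2, -0.7, -0.6]
finger_gap: 0.0654
grip_force: 51.3
```

>>> drive_tool:
  deltas:
    - [[255, 0, 0, 0, 0, 0, -10], [255, 0, 0, 0, 0, 0, -20], [255, 0, 0, 0, 0, 0, -30], [255, 0, 0, 0, 0, 0, -40], [255, 0, 0, 0, 0, 0, -48], [255, 0, 0, 0, 0, 0, -48]]

```text
clock: 12.1
tcp_pos: [0.562, 0.0726, 0.1996]
orientation: [0.558, -0.358, 0.69, 0.292]
wrist_force: [1.0, 0.9, -1.7]
finger_gap: 0.0653
grip_force: 51.3
```

```bash
python3 - <<'E'
from kin import *
p,T=tool(); print(p,T.as_matrix().round(3))
Tg=R.from_quat([-.526,.628,.367,.4405]); print(delta([.4806,.2953,.12],Tg))
print("down",Tg.inv().apply([0,0,-.069]).round(4))
E
```

```text
[0.56202157 0.07257517 0.19957151] [[-0.121 -0.82   0.56 ]
 [-0.169  0.573  0.802]
 [-0.978  0.003 -0.208]]
(array([0.0501, 0.1941, 0.1496]), array([-23.73,   7.91,  -7.12]))
down [0.0648 0.0002 0.0236]
```

>>> drive_tool:
  deltas:
    - [[255, 0.01, 0.039, 0.03, -4.7, 1.6, -1.4], [255, 0.02, 0.078, 0.06, -9.5, 3.2, -2.8], [255, 0.03, 0.117, 0.09, -14.2, 4.8, -4.3], [255, 0.04, 0.156, 0.12, -19, 6.3, -5.7], [255, 0.05, 0.194, 0.1496, -23.7, 7.9, -7.1], [255, 0.05, 0.194, 0.1496, -23.7, 7.9, -7.1], [255, 0.05, 0.194, 0.1496, -23.7, 7.9, -7.1], [255, 0.05, 0.194, 0.1496, -23.7, 7.9, -7.1]]

```text
clock: 13.1
tcp_pos: [0.4816, 0.2942, 0.1202]
orientation: [0.441, -0.526, 0.629, 0.366]
wrist_force: [-0.6, -0.1, -1.0]
finger_gap: 0.0653
grip_force: 51.3
```

```bash
python3 - <<'E'
from kin import *
print(tool()[0],get_state()["wrist_force"])
Tg=R.from_quat([-.526,.628,.367,.4405]); print(delta([.4806,.2953,.0515],Tg))
# parts in the tray
c=calibration("top"); i,d=read_camera("top"); Q=cloud(c,d); np.savez("top1.npz",p=i,d=d)
a=i[160:265,195:315,::-1]; cv2.imwrite("pics/parts.png",cv2.resize(a,(686,600),interpolation=cv2.INTER_CUBIC))
E
```

```text
[0.48161889 0.29415953 0.12016635] [-0.62559734 -0.11590331 -0.99988998]
(array([0.0642, 0.0014, 0.0244]), array([-0.16, -0.02,  0.01]))
```

View pics/parts.png

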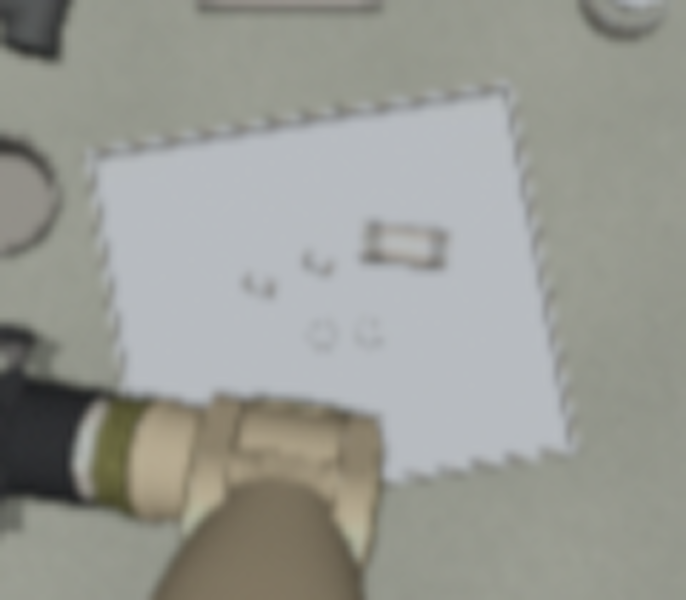

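All five parts are in the tray: the nipple at (405,245), and nuts at (260,288), (318,263), (322,335) and (370,333). Now I'll set the cup down.

>>> drive_tool:
  deltas:
    - [[255, 0.025, 0.0005, 0.0095, 0, 0, 0], [255, 0.045, 0.001, 0.017, 0, 0, 0], [255, 0.057, 0.0014, 0.0215, 0, 0, 0], [255, 0.0642, 0.0014, 0.0244, 0, 0, 0], [255, 0.0642, 0.0014, 0.0244, 0, 0, 0], [255, 0.0642, 0.0014, 0.0244, 0, 0, 0]]

```text
clock: 13.9
tcp_pos: [0.4802, 0.2962, 0.0517]
orientation: [0.441, -0.526, 0.628, 0.366]
wrist_force: [-0.2, 0.6, -1.1]
finger_gap: 0.0654
grip_force: 51.4
```

>>> drive_tool:
  deltas:
    - [[255, 0.0017, 0, 0.0006, 0, 0, 0], [255, 0.0017, 0, 0.0006, 0, 0, 0], [60, 0.0017, 0, 0.0006, 0, 0, 0], [0, 0.0017, 0, 0.0006, 0, 0, 0], [0, 0.0017, 0, 0.0006, 0, 0, 0], [0, 0.0017, 0, 0.0006, 0, 0, 0], [0, 0.0017, 0, 0.0006, 0, 0, 0], [0, 0.0017, 0, 0.0006, 0, 0, 0]]

```text
clock: 14.9
tcp_pos: [0.4798, 0.2962, 0.0494]
orientation: [0.441, -0.526, 0.628, 0.367]
wrist_force: [-0.5, 0.6, -0.5]
finger_gap: 0.0857
grip_force: 0.0
```

>>> drive_tool:
  deltas:
    - [[0, 0, 0, -0.025, 0, 0, 0], [0, 0, 0, -0.055, 0, 0, 0], [0, 0, 0, -0.09, 0, 0, 0], [0, 0, 0, -0.11, 0, 0, 0], [0, 0, 0, -0.11, 0, 0, 0]]

```text
clock: 15.52
tcp_pos: [0.4626, 0.1931, 0.0871]
orientation: [0.441, -0.525, 0.629, 0.366]
wrist_force: [-0.6, 0.3, 0.4]
finger_gap: 0.0856
grip_force: 0.0
```

```bash
python3 - <<'E'
from kin import *
p,T=tool(); q=get_state()["joint_pos"]; print(p,q.round(2))
c=calibration("top"); z=np.load("top1.npz"); i=z["p"]
# nipple: pixel (405,245)/5.717+(195,160)
g=i.astype(int).min(2); sub=np.zeros_like(g,np.uint8); u0,v0=195+405/5.717,160+245/5.714
w=g[195:210,255:277]; print(np.median(i[185:190,230:250],axis=(0,1)))
bg=np.median(i[185:190,230:250],axis=(0,1)); diff=np.abs(i.astype(int)-bg).sum(2); m=np.zeros(g.shape,np.uint8); m[194:212,254:278]=(diff[194:212,254:278]>25)
pts=cv2.findNonZero(m)[:,0]; print(len(pts)); rc=cv2.minAreaRect(plane(c,pts,.024)[:,:2].astype(np.float32)); print(rc)
print(plane(c,[[u0,v0]],.024))
i,d=read_camera("top"); Q=cloud(c,d); m=(np.hypot(Q[...,0]-.478,Q[...,1]-.28)<.06)&(Q[...,2]>.078)&(Q[...,2]<.1); print("cup rim",cv2.minEnclosingCircle(Q[m][:,:2].astype(np.float32)),Q[m][:,2].min(),Q[m][:,2].max())
X=np.array([.6,-.03,.2])
for az in range(0,360,45):
    Td=R.from_euler("z",az,degrees=True)*R.from_euler("x",180,degrees=True); qq,k=ik(np.array([.60,-.05,.15]),Td,q); print(az,qq.round(2),round(k,5))
E
```

```text
[0.462607   0.19308079 0.0871402 ] [-0.39  0.57 -0.62  0.9   1.16 -2.13]
[183. 187. 192.]
126
((0.5999762415885925, -0.059474777430295944), (0.06298121809959412, 0.03345828130841255), 83.79425811767578)
[[ 0.59912099 -0.06187636  0.024     ]]
cup rim ((0.4802872836589813, 0.2818983197212219), 0.035529520362615585) 0.07842928104454505 0.09787426504644636
0 [-0.17  0.41 -0.02  1.15 -0.09 -3.14] 0.01854
45 [ 0.01  0.56  0.14  1.33 -0.42 -3.14] 0.38049
90 [-0.22  0.4  -0.03  1.14  0.    1.35] 0.0
135 [-0.22  0.4  -0.03  1.14  0.    0.57] 0.0
180 [-0.22  0.4  -0.03  1.14  0.   -0.22] 0.0
225 [-0.22  0.4  -0.03  1.14  0.   -1.  ] 0.0
270 [-0.22  0.4  -0.03  1.14  0.   -1.79] 0.0
315 [-0.22  0.4  -0.03  1.14 -0.   -2.57] 0.0
```

```bash
python3 - <<'E'
from kin import *
q=get_state()["joint_pos"]; p,T=tool()
W=np.array(calibration("wrist")["world_from_camera"]); print("wristcam in tool",T.inv().apply(W[:3,3]-p).round(3))
for a in(83.8,263.8):
    Td=R.from_euler("z",a,degrees=True)*R.from_euler("x",180,degrees=True)
    print(a,ik(np.array([.60,-.06,.16]),Td,q)[0].round(2),delta([.60,-.06,.16],Td))
for a in(2.3,182.3):
    Td=R.from_euler("z",a,degrees=True)*R.from_euler("x",180,degrees=True); print("view",ik(np.array([.452,-.3585,.183]),Td,q)[0].round(2))
E
```

```text
wristcam in tool [ 0.074  0.001 -0.143]
83.8 [-0.23  0.4  -0.01  1.16  0.    1.45] (array([ 0.0092, -0.1815, -0.2363]), array([101.28,   3.92, 144.81]))
263.8 [-0.23  0.4  -0.01  1.16  0.   -1.7 ] (array([ 0.0092, -0.1815, -0.2363]), array([-2.71, 69.9 , -3.45]))
view [-0.61  0.45  0.07  1.32 -0.36 -3.14]
view [-0.81  0.33 -0.04  1.19  0.   -0.85]
```

>>> drive_tool:
  deltas:
    - [[0, 0.001, -0.02, -0.035, -0.3, 8, -0.4], [0, 0.002, -0.05, -0.08, -0.7, 18, -0.9], [0, 0.004, -0.08, -0.12, -1.1, 28, -1.4], [0, 0.006, -0.11, -0.16, -1.5, 38, -1.9], [0, 0.008, -0.14, -0.2, -1.9, 48, -2.4], [0, 0.009, -0.17, -0.225, -2.3, 58, -2.9], [0, 0.009, -0.1815, -0.236, -2.7, 68, -3.4], [0, 0.009, -0.1815, -0.236, -2.7, 69.9, -3.45], [0, 0.009, -0.1815, -0.236, -2.7, 69.9, -3.45], [0, 0.009, -0.1815, -0.236, -2.7, 69.9, -3.45]]

```text
clock: 16.82
tcp_pos: [0.5987, -0.0587, 0.1592]
orientation: [-0.0, -0.668, 0.744, 0.002]
wrist_force: [-0.0, -1.1, -0.1]
finger_gap: 0.0855
grip_force: 0.0
```

```bash
python3 - <<'E'
from kin import *
p,T=tool(); print(p,T.as_matrix().round(3))
c=calibration("wrist"); i,d=read_camera("wrist"); Q=cloud(c,d); np.savez("w2.npz",p=i,d=d); cv2.imwrite("pics/w2.png",i[...,::-1])
m=(d>0)&(np.hypot(Q[...,0]-.6,Q[...,1]+.06)<.06)&(Q[...,2]>.017)&(Q[...,2]<.04); q=Q[m]; print(len(q),q[:,2].max(),np.percentile(q[:,2],95))
print(cv2.minAreaRect(q[:,:2].astype(np.float32)))
f=Q[(d>0)&(np.hypot(Q[...,0]-.6,Q[...,1]+.06)<.08)&(Q[...,2]<.015)]; print("floor",np.median(f[:,2]) if len(f) else 0)
E
```

```text
[ 0.59869431 -0.05868297  0.15919961] [[-0.107 -0.994 -0.002]
 [-0.994  0.107  0.002]
 [-0.002  0.002 -1.   ]]
2087 0.03205702611280359 0.030132566336421533
((0.5995666980743408, -0.045830029994249344), (0.0350065752863884, 0.09011702984571457), 1.82758629322052)
floor 0.003807799263186029
```

View pics/w2.png

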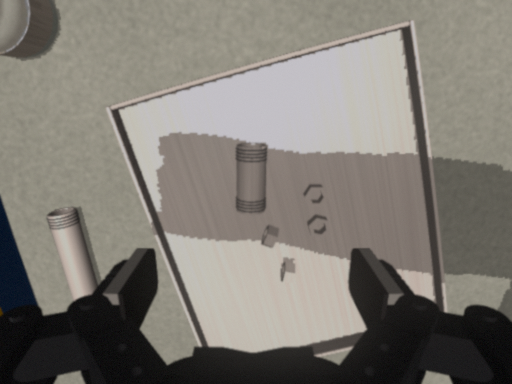

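The nipple is at (251,178), upright in the picture. Nuts are at (270,236), (288,267), (317,224) and (314,193), all clear of the finger path. I'll refine using only the nipple's component.

```bash
python3 - <<'E'
from kin import *
c=calibration("wrist"); z=np.load("w2.npz"); d=z["d"]; Q=cloud(c,d)
m=((d>0)&(Q[...,2]>.014)&(Q[...,2]<.04)).astype(np.uint8); k,l,st,_=cv2.connectedComponentsWithStats(m,connectivity=4); print(st[l[178,251]])
q=Q[l==l[178,251]]; rc=cv2.minAreaRect(q[:,:2].astype(np.float32)); print(rc,q[:,2].max())
t=q[:,:2]-q[:,:2].mean(0); u=np.linalg.svd(t,full_matrices=False)[2][0]; az=np.degrees(np.arctan2(u[1],u[0]))%180; print("az",az)
a=az+180; Td=R.from_euler("z",a,degrees=True)*R.from_euler("x",180,degrees=True)
for zz in(.009,.06): print(delta([*rc[0],zz],Td))
E
```

```text
[ 235  145   32   69 1989]
((0.6001464128494263, -0.060383059084415436), (0.059527937322854996, 0.027375105768442154), 82.97361755371094) 0.03224547326220362
az 82.92976641653631
(array([ 0.0014, -0.0017,  0.1503]), array([0.11, 0.09, 0.89]))
(array([ 0.0013, -0.0016,  0.0993]), array([0.11, 0.09, 0.89]))
```

>>> drive_tool:
  deltas:
    - [[115, 0.0014, -0.0017, 0.03, 0, 0, 0.9], [115, 0.0014, -0.0017, 0.06, 0, 0, 0.9], [115, 0.0014, -0.0017, 0.09, 0, 0, 0.9], [115, 0.0014, -0.0017, 0.1, 0, 0, 0.9], [115, 0.0014, -0.0017, 0.1, 0, 0, 0.9], [115, 0.0014, -0.0017, 0.1, 0, 0, 0.9]]
  newtons: 60

```text
clock: 17.62
tcp_pos: [0.6023, -0.0608, 0.0615]
orientation: [0.001, -0.662, 0.749, -0.001]
wrist_force: [-0.2, 1.1, 0.4]
finger_gap: 0.047
grip_force: 0.0
```

```bash
python3 - <<'E'
from kin import *
Td=R.from_euler("z",262.95,degrees=True)*R.from_euler("x",180,degrees=True); print(tool()[0],get_state()["finger_gap"],delta([.6001,-.0604,.0075],Td))
E
```

```text
[ 0.60227881 -0.06083634  0.06152302] 0.047017860842918056 (array([-0.0002,  0.0023,  0.054 ]), array([-0.1 ,  0.01,  0.01]))
```

>>> drive_tool:
  deltas:
    - [[115, 0, 0.001, 0.025, 0, 0, 0], [115, 0, 0.001, 0.045, 0, 0, 0], [115, 0, 0.001, 0.054, 0, 0, 0], [115, 0, 0.001, 0.054, 0, 0, 0], [255, 0, 0.001, 0.054, 0, 0, 0], [255, 0, 0.001, 0.054, 0, 0, 0], [255, 0, 0.001, 0.054, 0, 0, 0], [255, 0, 0.001, 0.054, 0, 0, 0], [255, 0, 0.001, 0.054, 0, 0, 0]]

```text
clock: 18.75
tcp_pos: [0.6014, -0.0605, 0.0076]
orientation: [0.001, -0.663, 0.749, -0.001]
wrist_force: [-1.5, -0.0, 5.9]
finger_gap: 0.0242
grip_force: 59.7
```

>>> drive_tool:
  deltas:
    - [[255, 0, 0, -0.015, 0, 0, 0], [255, 0, 0, -0.04, 0, 0, 0], [255, 0, 0, -0.09, 0, 0, 0], [255, 0, 0, -0.14, 0, 0, 0], [255, 0, 0, -0.19, 0, 0, 0], [255, 0, 0, -0.22, 0, 0, 0], [255, 0, 0, -0.22, 0, 0, 0], [255, 0, 0, -0.22, 0, 0, 0]]

```text
clock: 19.75
tcp_pos: [0.5998, -0.0602, 0.2252]
orientation: [-0.0, -0.663, 0.749, 0.001]
wrist_force: [-0.1, -0.7, -1.9]
finger_gap: 0.0242
grip_force: 59.1
```

```bash
python3 - <<'E'
from kin import *
p,T=tool(); s=get_state(); print(p,s["finger_gap"],s["wrist_force"],s["joint_pos"].round(2))
c=calibration("top"); i,d=read_camera("top"); np.savez("top2.npz",p=i,d=d)
# camera stand from top: base plate (z=.006) excluding partial; cross; body top
hsv=cv2.cvtColor(i,cv2.COLOR_RGB2HSV); Q=cloud(c,d)
b=i[232:252,330:356].astype(float).min(2); k=b>np.median(b)+25; mm=np.argwhere(k); w=b[k]-np.median(b); u=(mm[:,::-1]*w[:,None]).sum(0)/w.sum()+[330,232]; print("cross top",len(mm),plane(c,u,.006))
cs=calibration("side"); j,e=read_camera("side"); np.savez("side2.npz",p=j,d=e); b=j[284:302,240:264].astype(float).min(2); k=b>np.median(b)+25; mm=np.argwhere(k); w=b[k]-np.median(b); u=(mm[:,::-1]*w[:,None]).sum(0)/w.sum()+[240,284]; print("cross side",len(mm),u,plane(cs,u,.006))
# base plate edges in side view
S=cloud(cs,e); m=((j.max(2)<95)&(np.abs(S[...,2]-.006)<.012)).astype(np.uint8); n,l,st,_=cv2.connectedComponentsWithStats(m); 
t=max((x for x in range(1,n) if abs(_[x][0]-275)<40 and abs(_[x][1]-288)<30),key=lambda x:st[x][4]); cn=cv2.findNonZero((l==t).astype(np.uint8))[:,0]; print("plate side",cv2.minAreaRect(plane(cs,cn,.006)[:,:2].astype(np.float32)))
E
```

```text
[ 0.59977145 -0.06016729  0.22524664] 0.024233637583391313 [-0.0967239  -0.6894297  -1.92567007] [-0.23  0.37  0.11  1.32  0.   -1.68]
cross top 74 [[ 0.44684544 -0.37834213  0.006     ]]
cross side 58 [250.32329317 292.27786145] [[ 0.44259547 -0.35517377  0.006     ]]
plate side ((0.567980945110321, -0.35887476801872253), (0.18570324778556824, 0.08372467756271362), 2.456069231033325)
```

```bash
python3 - <<'E'
from kin import *
p,T=tool(); c=calibration("wrist"); i,d=read_camera("wrist"); Q=cloud(c,d); q=T.inv().apply(Q[d>0].reshape(-1,3)-p)
m=(abs(q[:,1])<.03)&(q[:,0]>.012)&(q[:,0]<.05)&(q[:,2]>-.04)&(q[:,2]<.06); n=q[m]; print(len(n)); 
if len(n): print(n.min(0).round(4),n.max(0).round(4),np.median(n,0).round(4))
for a in np.arange(.01,.045,.004):
    s=n[(n[:,0]>=a)&(n[:,0]<a+.004)]
    if len(s): print(a.round(3),len(s),s[:,1].min().round(4),s[:,1].max().round(4),s[:,2].min().round(4),s[:,2].max().round(4))
# side-cam view too, and cross crops
z=np.load("side2.npz"); t=np.load("top2.npz")
K=calibration("side"); S=cloud(K,z["d"]); r=T.inv().apply(S.reshape(-1,3)-p); m=(np.abs(r)<[.05,.03,.03]).all(1); print("side",m.sum()); 
vv,uu=np.divmod(np.where(m)[0],512); u,v=int(uu.mean()),int(vv.mean()); print(u,v)
A=cv2.resize(z["p"][v-30:v+30,u-30:u+30,::-1],(390,390),interpolation=2); B=cv2.resize(t["p"][185:260,320:365,::-1],(234,390),interpolation=2); C=cv2.resize(z["p"][280:310,235:265,::-1],(170,170))
C=cv2.copyMakeBorder(C,0,220,0,0,0); cv2.imwrite("pics/chk.png",np.hstack([A,B,C]))
E
```

```text
3545
[ 0.012  -0.0216 -0.04  ] [0.0304 0.0236 0.0034] [ 0.0238  0.0008 -0.0195]
0.01 407 -0.0216 0.0236 -0.04 -0.0049
0.014 493 -0.0124 0.0142 -0.0234 -0.0106
0.018 605 -0.0132 0.0144 -0.0241 -0.0087
0.022 780 -0.013 0.0142 -0.0242 0.0029
0.026 1200 -0.0129 0.0144 -0.0244 0.0034
0.03 60 -0.0114 0.0127 -0.0223 0.0016
side 134
263 178
```

View pics/chk.png

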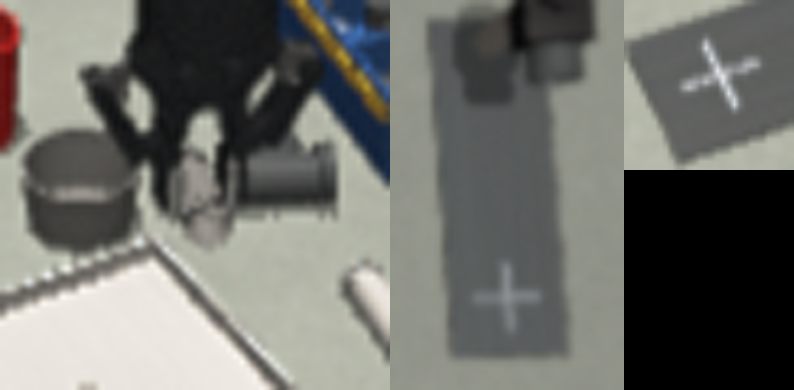

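The nipple is in the fingers (left panel (205,205)), and the wrist depth puts its centre about 11 mm behind the TCP. The white cross is at (507,297) in the top crop and (720,73) in the side crop. I'll compute the viewing spot from both.

```bash
python3 - <<'E'
from kin import *
ct,cs=calibration("top"),calibration("side"); t=np.load("top2.npz")["p"]
a=plane(ct,[[342.0,241.6]],.006)[0]; b=plane(cs,[[251.4,292.4]],.006)[0]; print(a,b)
# plate yaw from top: left/right edges per row
g=t.astype(int).max(2); L=[];Rr=[]
for v in range(212,248):
    m=np.where(g[v,322:360]<125)[0]; 
    L.append([322+m.min()-.5,v]);Rr.append([322+m.max()+.5,v])
mid=[]
for E in(L,Rr):
    w=plane(ct,E,.006); k=np.polyfit(w[:,0],w[:,1],1); k=np.polyfit(w[:,0],w[:,1],1,w=1*(abs(w[:,1]-np.polyval(k,w[:,0]))<.004)); print("edge yaw",np.degrees(np.arctan(k[0])),"y at .452",np.polyval(k,.452)); mid.append(np.polyval(k,.452))
print("mid y",np.mean(mid))
Q=cloud(cs,np.load("side2.npz")["d"]); m=(abs(Q[...,1]+.352)<.04)&(Q[...,2]>.17)&(Q[...,2]<.23)&(Q[...,0]>.55)&(Q[...,0]<.7); q=Q[m]; print("cam body",q.min(0),q.max(0),len(q))
E
```

```text
[ 0.44644937 -0.35857009  0.006     ] [ 0.44579302 -0.35690638  0.006     ]
edge yaw 1.84337749477452 y at .452 -0.311895718013585
edge yaw 2.1764464635261507 y at .452 -0.4048150658243624
mid y -0.3583553919189737
cam body [ 0.57617666 -0.38192313  0.17659583] [ 0.65293555 -0.33047292  0.22919735] 388
```

```bash
python3 - <<'E'
from kin import *
Td=R.from_euler("z",182.1,degrees=True)*R.from_euler("x",180,degrees=True); print(delta([.4465,-.358,.189],Td)); print(ik(np.array([.4465,-.358,.189]),Td,get_state()["joint_pos"])[0])
E
```

```text
(array([0.3144, 0.1153, 0.0355]), array([ 0.2 , -0.12, 80.89]))
[-8.16078548e-01  3.22918239e-01 -4.44885309e-02  1.20338956e+00
  9.62779885e-17 -8.52730462e-01]
```

>>> drive_tool:
  deltas:
    - [[255, 0.02, 0.012, 0, 0, 0, 7], [255, 0.05, 0.03, 0, 0, 0, 14], [255, 0.09, 0.045, 0, 0, 0, 22], [255, 0.13, 0.06, 0, 0, 0, 31], [255, 0.17, 0.075, 0.005, 0, 0, 40], [255, 0.21, 0.088, 0.01, 0, 0, 49], [255, 0.25, 0.1, 0.02, 0, 0, 58], [255, 0.28, 0.108, 0.028, 0, 0, 67], [255, 0.303, 0.113, 0.033, 0.1, -0.1, 75], [255, 0.3144, 0.1153, 0.0355, 0.2, -0.1, 80.9], [255, 0.3144, 0.1153, 0.0355, 0.2, -0.1, 80.9], [255, 0.3144, 0.1153, 0.0355, 0.2, -0.1, 80.9]]

```text
clock: 21.4
tcp_pos: [0.4475, -0.3576, 0.1901]
orientation: [0.001, -0.019, 1.0, 0.0]
wrist_force: [-0.3, -0.4, -1.4]
finger_gap: 0.0241
grip_force: 59.1
```

```bash
python3 - <<'E'
from kin import *
p,T=tool(); s=get_state(); print(p,T.as_matrix().round(3),s["finger_gap"],s["grip_force"],abs(s["qvel"]).max())
c=calibration("wrist"); i,d=read_camera("wrist"); Q=cloud(c,d); q=T.inv().apply(Q[d>0].reshape(-1,3)-p)
n=q[(abs(q[:,1])<.02)&(q[:,0]>.014)&(q[:,0]<.05)&(q[:,2]>-.04)&(q[:,2]<.06)]; print(len(n),n.min(0).round(4),n.max(0).round(4))
for a in(.014,.018,.022,.026):
    t=n[(n[:,0]>=a)&(n[:,0]<a+.004)]; print(np.percentile(t[:,2],2).round(4),(t[:,1].min()+t[:,1].max()).round(4)/2)
cen=p+T.apply([n[:,0].max()-.0305,.0007,-.0108]); print("nipple centre",cen,"target .4465 -.358 .2")
i1,_=read_camera("top"); i2,_=read_camera("side")
A=cv2.resize(i1[150:270,150:370,::-1],(550,300)); B=cv2.resize(i2[130:330,130:350,::-1],(330,300)); B=B[:, :250]
cv2.imwrite("pics/end.png",np.hstack([A,B]))
E
```

```text
[ 0.44745737 -0.35755667  0.19006092] [[-0.999 -0.038  0.002]
 [-0.038  0.999  0.   ]
 [-0.002  0.    -1.   ]] 0.02405814438238204 59.10185627639294 0.008324258621830586
3200 [ 0.014  -0.0143 -0.0245] [0.0306 0.0134 0.0033]
-0.0228 -0.0001
-0.0232 -0.0006
-0.0229 -0.00055
-0.0229 -0.0003
nipple centre [ 0.44727354 -0.3568647   0.20086068] target .4465 -.358 .2
```

View pics/end.png

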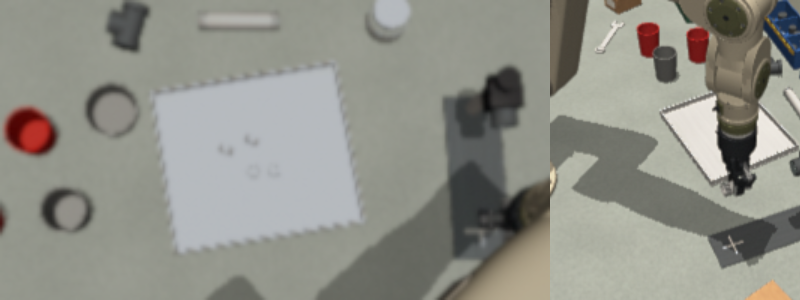

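The four nuts are in the tray around (250,155), the grey cup stands upright and empty at (68,210), and the nipple is held above the cross at (490,225). I'll let it settle briefly, then hand in.

>>> drive_tool:
  deltas:
    - [[255, 0, 0, 0, 0, 0, 0], [255, 0, 0, 0, 0, 0, 0], [255, 0, 0, 0, 0, 0, 0], [255, 0, 0, 0, 0, 0, 0]]

```text
clock: 22.05
tcp_pos: [0.4476, -0.3583, 0.1907]
orientation: [0.002, -0.018, 1.0, -0.001]
wrist_force: [-0.4, -0.0, -1.0]
finger_gap: 0.0242
grip_force: 59.1
```

```bash
python3 -c "
from workcell import hand_in; print(hand_in())"
```

```text
the job is handed in; nothing more can be done
None
```

I handed the job in at 22 s with all parts poured into the tray, the empty cup upright beside it, and the nipple held level within about 2 mm of my measured viewing spot, bore on the lens axis; the hand-in returned no verdict.

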